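# Set a depth stop with a setting gauge in a sloping slot

## Robot

A 6-joint arm with a two-finger parallel gripper is mounted at the origin on a cart in front of the work surface, level with it; the furniture and walls round the work are solid. World frame = base frame: x ahead of the robot, y to its left, z up, the work surface at z = 0. Lengths are in m, angles in degrees, forces in N, time in s.
With the tool pointing down it reaches from about 0.4 to 0.825 m from the base axis. Payload 7 kg.
Tool frame: the origin (TCP) lies at the very end of the fingers, on their centre line; the grasp point (between the pads) lies 19 mm behind it (ctrl.grip_point_offset is the distance from the TCP to the grasp point, in m); x points along the fingers, z is the direction in which the jaws open and shut, and the axes are right-handed (so a half turn about x gives the same grasp; the last joint's range is limited). The gripper opens to 88 mm and grips with 3 to 60 N. Pads are 19 mm wide; open, the fingers measure 130 mm over their backs; the gripper's body (78 mm by 193 mm) begins 47 mm behind the grasp point.
Start: joints at [-60.556, 20.546, 0.682, 0, -70.136, -16.507], TCP at [0.151, -0.658, 0.227] pointing down, gripper open.
Joint ranges: [-176.03, 176.03], [-82.01, 121.73], [-58.28, 71.71], [-173.87, 95.51], [-174.79, -0.11], [-173.66, 173.66]. Speed limits (degrees/s): [136.94, 136.94, 172.46, 180, 180, 180].

## Interface

Orientations are given as [roll, pitch, yaw] about the fixed x, y, z axes, in that order (R = Rz(yaw) Ry(pitch) Rx(roll)).
In Python, from plant import get_obs, snapshot, calibration, close_job, ctrl gives the robot as it stands.
- The arm moves only by the tool move_arm, never from a script. Its argument "commands" is a list that holds one entry, the list of rows, each a list of 4 numbers: the shift along the tool's x, y, z in cm, then the turn about the tool's x in rad. In form: [[[dx, dy, dz, spin], ...]]. A call has 1 to 8 rows; each row shifts and turns the commanded pose from where the row before left it, along the tool's axes as they then stand; what a row does not reach is not made up. A row lasts 1/10 s, in which the tool goes at most 50 mm and 8.59 degrees, less where a joint would pass 70% of its speed; a pose out of reach is approached as far as the arm can. A call with a gripper value outside its range is refused whole. "jaw" is the finger opening in cm, from 0 to 8.76, set as the call begins (left out, the last holds). The fingers move at their own pace and stop on an object; the grip force is fixed at half the most. Time passes only in rows, so rows that do not move let the fingers close. It gives the time, the measured TCP pose, the force and the opening at its end, in the units of the state.
- get_obs(): the state, without advancing time (a new reading comes with each control period).
- snapshot(name): name is "side" or "top"; returns (picture, depth): 480x640x3 uint8, red, green, blue; 480x640 float32, m along the optical axis (not along the pixel's ray), 0 where there is no reading.
- calibration(name): a dict with "mtx" (3x3 intrinsics, pixels), "k1" (the pictures are not rectified: a ray, as slopes to the right and down, at radius r is drawn at 1 + k1 r^2 times it, then the intrinsics apply), "T" (4x4, takes a point from camera to world coordinates). Camera axes: x right, y up, looking along -z (the intrinsics and any distortion apply to the point x, -y, -z); pixel columns grow to the right and rows downward; lengths in m; the calibration is good to about 2 mm. A picture is of the moment at which its call begins. calibration takes no time and is no camera call.
- close_job(): hands the job in, once; it reports no verdict.
The state is a dict: "clock": time; "joint_pos": joint angles; "qvel": joint speeds; "tau": joint torques, N m; "tool_pos": TCP position; "orientation": TCP orientation; "force": force on the tool from outside, world axes, zero at the start; "moment": the same for the moment, N m; "opening": finger opening in m.
Only numpy, scipy, OpenCV 4.12 (cv2) and the standard library are available. Lean on these libraries where they do the work, as an engineer would, in place of code of your own. Each camera call takes 0.05 s, during which the arm holds its last target. There are 200 camera calls.

## Task

Take the setting gauge by its handle out of the upright stand and push its flat blade into the sloping slot of the metal setting block, driving the stiff depth stop ahead of it, until the gauge's shoulder sits fully home on the slot's face. Press it home without forcing it, then let go and leave the gauge seated there, with the things standing round about left where they are. The slotted head may be clamped a little to either side on its base, so find the slot by touch or by eye.

Things in the scene. Friction and masses are not known exactly. Their poses are not given: they have to be found in the camera images.
- gauge: Setting gauge, 135 mm long: steel blade 32 mm wide (its y), 6 thick (x), 60 long, pointing to -z; above it a shoulder 48 (y) x 20 (x) x 9 tall; above that a ribbed black handle 30 (y) x 18 (x) x 66 tall. Origin: centre of the shoulder's underside, where the blade begins; handle top 75 mm above. Starts upright in the stand, blade down. The same when turned half round about z.
- gauge_grip (a point): Middle of the gauge's handle, 45 mm above the gauge's origin, on its axis. Same axes as the gauge.
- gauge_stand: Grey plastic stand, fixed: block 50 mm (x) x 80 mm (y) x 75 mm tall on a 70 x 100 x 8 mm foot, with an upright pocket 10 mm (x) x 36 mm (y) in its top, in which the blade hangs; the gauge's shoulder rests on its top. Origin: centre of its underside, z up.
- setting_block: Setting block, fixed: dark steel base 130 (x) x 110 (y) x 20 mm carrying an aluminium slotted head (72 mm wide, 88 over its cheeks, top at 118 mm). Origin: centre of the base's underside, z up; the slot's mouth faces -x and up. The head is clamped up to 8 mm to either side along y (not reported) and does not yield.
- stop_slide (a joint): Depth stop inside the slot: value in m, 0 = its top is 20 mm below the mouth, growing as it is pushed deeper; it moves stiffly (about 12 N) and stays where it is left. With the gauge's shoulder home on the face the blade's tip is 60 mm deep, so the value is 0.040. A small steel pin in the groove on the head's far upper side shows it.
- tape: Bystander: roll of masking tape, 76 mm across, 19 mm tall, lying flat. Origin: centre of its underside.
- jar: Bystander: grease jar with a grey lid, 54 mm across, 48 mm tall. Origin: centre of its underside.
- mix_cup: Bystander: beige open cup, 68 mm across, 50 mm tall. Origin: centre of its underside.
- slot_mouth (a point): Centre of the slot's mouth if the head stood in mid position: (-30, 0, 105) mm in setting_block, same axes. The slot runs from here along (0.574, 0, -0.819), 35 degrees off vertical, so the seated gauge leans 35 degrees to -x. Slot 37 mm along y, 9.4 across, over 70 deep, 3 mm chamfers; the face round it is flat, 44 x 72 mm, square to the slot. The real mouth is up to 8 mm off along y.
Mind the look-alikes: they are no part of the job. What is shaped like the gauge but orange or purple is not meant.

How it is judged:
By the outcome, as a careful person would: the job done as asked, in the order asked, and still so for the second after the job is handed in, with the robot touching nothing.
It also fails if it takes over 51 s, if anything falls off the work surface, if the arm or the gripper's body presses on something with over 40 N, if the wrist force passes 120 N, or if a joint passes its speed limit or range.

## Working session

There is one attempt and no reset: what is moved stays moved. The work goes in short steps, Python scripts to look and compute and a tool call to move; the robot and the scene stay as the last step left them, time stands still between calls to the robot, and variables do not carry over. Pictures are saved under pics/ and viewed, about 8 in all and at most 12, crops included, and the job is handed in when it is done.

Besides the shell and the picture viewer there is one more tool, called in YAML: its name, and indented under it one key for each argument. move_arm: Moves the arm, as the interface text tells. Its arguments: {"type":"object","properties":{"commands":{"type":"array"},"jaw":{"type":"number"}},"required":["commands"]}

```bash
ls; mkdir -p pics; cat > h.py <<'E'
import numpy as np, cv2
from plant import get_obs, snapshot, calibration, close_job, ctrl
def cloud(name, depth):
    c=calibration(name); K=np.array(c["mtx"]);T=np.array(c["T"]);k=c["k1"]
    h,w=depth.shape; u,v=np.meshgrid(np.arange(w),np.arange(h))
    a=(u-K[0,2])/K[0,0]; b=(v-K[1,2])/K[1,1]; x,y=a.copy(),b.copy()
    for _ in range(10):
        f=1+k*(x*x+y*y); x=a/f;y=b/f
    P=np.stack([x*depth,-y*depth,-depth,np.ones_like(depth)],-1)@T.T
    P=P[...,:3]; P[depth<=0]=np.nan
    return P
def grab(name,tag):
    im,d=snapshot(name); cv2.imwrite(f"pics/{tag}.png",im[...,::-1]); np.savez(f"pics/{tag}.npz",im=im,P=cloud(name,d)); return im,cloud(name,d)
E
python3 - <<'E'
from h import *
import scipy
print(get_obs()); print([x for x in dir(ctrl) if x[0]!='_'])
for n in("side","top"):
    grab(n,n+"0"); c=calibration(n); print(n,c)
E
```

```text
pics
{'clock': 0.0, 'joint_pos': array([-6.05567666e+01,  2.05921938e+01,  6.35736394e-01, -2.13745886e-02,
       -7.01372267e+01, -1.65054120e+01]), 'qvel': array([-0.03397169, -0.08790817, -0.04257471,  0.04008448, -0.01655578,
       -0.04352747]), 'tau': array([ 8.24567924e-04, -5.82715130e+01,  2.93059623e+01,  6.99720874e+00,
        6.83120350e-03, -2.33952396e-04]), 'tool_pos': array([ 0.15098549, -0.65739963,  0.2256251 ]), 'orientation': array([  4.40148928,  89.90418459, 107.33203183]), 'force': array([-0.44939041, -0.16784275,  0.87990052]), 'moment': array([-0.03739527,  0.02875916,  0.08514248]), 'opening': 0.08726962926831672}
['PlanningError', 'grip_point_offset']
side {'mtx': array([[509.15770092,   0.        , 323.7165409 ],
       [  0.        , 509.15770092, 241.62454296],
       [  0.        ,   0.        ,   1.        ]]), 'k1': 0.0058124282611033175, 'T': array([[-0.97350374,  0.08032715, -0.21409813,  0.30092129],
       [-0.22731012, -0.44193212,  0.86777077,  1.06284529],
       [-0.02491129,  0.89344476,  0.44848175,  0.66520793],
       [ 0.        ,  0.        ,  0.        ,  1.        ]])}
top {'mtx': array([[540.73733055,   0.        , 321.13101046],
       [  0.        , 540.73733055, 242.458339  ],
       [  0.        ,   0.        ,   1.        ]]), 'k1': -0.00012480570766114038, 'T': array([[-0.01574953,  0.99537901, -0.09472372,  0.46455356],
       [-0.99982376, -0.016646  , -0.00868122, -0.00818284],
       [-0.01021788,  0.0945703 ,  0.99546575,  1.30829208],
       [ 0.        ,  0.        ,  0.        ,  1.        ]])}
```

View pics/top0.png

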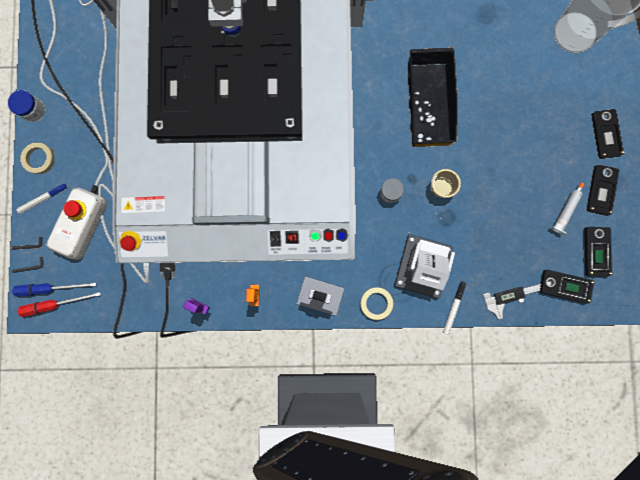

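View pics/side0.png

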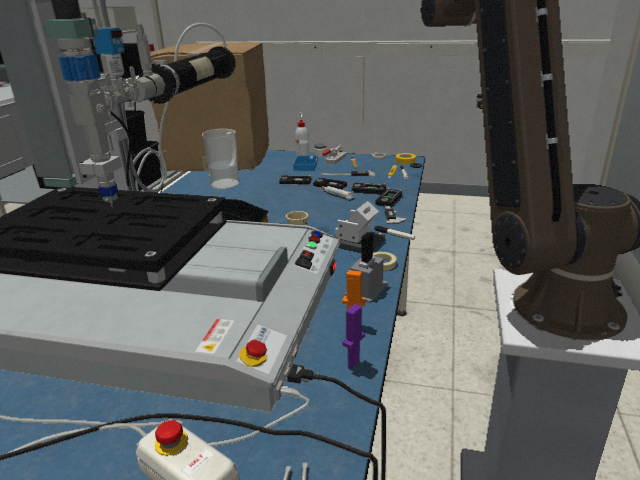

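```bash
python3 - <<'E'
from h import *
D=np.load("pics/top0.npz");P=D["P"];im=D["im"]
big=cv2.resize(im[225:325,280:470],None,fx=4,fy=4,interpolation=cv2.INTER_CUBIC)
cv2.imwrite("pics/c1.png",big[...,::-1])
Q=P[270:325,290:350].reshape(-1,3); z=Q[:,2]
print("hist",np.histogram(z,bins=np.arange(-.01,.2,.01)))
def rect(M,n):
    r=cv2.minAreaRect((M[:,:2]*1000).astype(np.float32)); print(n,len(M),r,M.mean(0),np.median(M[:,2]))
rect(Q[(z>.135)],"handle"); rect(Q[(z>.06)&(z<.087)],"stand"); 
Q=P[225:310,385:465].reshape(-1,3); z=Q[:,2]
print("hist",np.histogram(z,bins=np.arange(-.01,.2,.01)))
rect(Q[(z>.012)&(z<.028)],"base");rect(Q[(z>.06)],"head");rect(Q[(z>.112)],"top")
np.set_printoptions(precision=3,suppress=True)
S=np.load("pics/side0.npz")["P"]
Q=S[180:330,300:420].reshape(-1,3)
m=(abs(Q[:,0]-.35)<.3)&(Q[:,2]>.13)&(Q[:,2]<.2)
rect(Q[m],"side handle")
E
```

```text
hist (array([ 438, 1978,   95,    0,    0,    0,    0,    3,  571,   85,    0,
          0,    1,    0,    1,   61,   56,    0,    0,    0]), array([-0.01,  0.  ,  0.01,  0.02,  0.03,  0.04,  0.05,  0.06,  0.07,
        0.08,  0.09,  0.1 ,  0.11,  0.12,  0.13,  0.14,  0.15,  0.16,
        0.17,  0.18,  0.19]))
handle 118 ((460.3890075683594, 7.021648406982422), (29.37505340576172, 18.18783187866211), 73.2358627319336) [0.46041896 0.00696843 0.14952176] 0.14979358250679908
stand 652 ((460.4421691894531, 7.036640167236328), (79.78883361816406, 50.02106475830078), 72.19049072265625) [0.46045315 0.00678619 0.07606209] 0.07559243277724847
hist (array([ 599, 3260,  631,  609,   28,  284,   62,  107,  226,  148,  306,
        254,  247,    8,    0,    0,    0,    0,    0,    0]), array([-0.01,  0.  ,  0.01,  0.02,  0.03,  0.04,  0.05,  0.06,  0.07,
        0.08,  0.09,  0.1 ,  0.11,  0.12,  0.13,  0.14,  0.15,  0.16,
        0.17,  0.18,  0.19]))
base 1199 ((514.4354248046875, -241.59295654296875), (189.6470489501953, 178.8008270263672), 89.09027099609375) [ 0.50584311 -0.22372847  0.01982363] 0.020040240759271688
head 1296 ((523.5261840820312, -245.75341796875), (89.8913803100586, 91.41632843017578), 72.93732452392578) [ 0.51868826 -0.24217349  0.0938844 ] 0.09656227386801475
top 190 ((511.9130554199219, -243.0719757080078), (72.90082550048828, 20.55866813659668), 74.23431396484375) [ 0.51163439 -0.24205258  0.11548713] 0.11520911367520748
side handle 302 ((456.3556823730469, 152.3238067626953), (42.01866912841797, 313.6288757324219), 4.151087760925293) [0.452 0.147 0.137] 0.13426228818681513
```

View pics/c1.png

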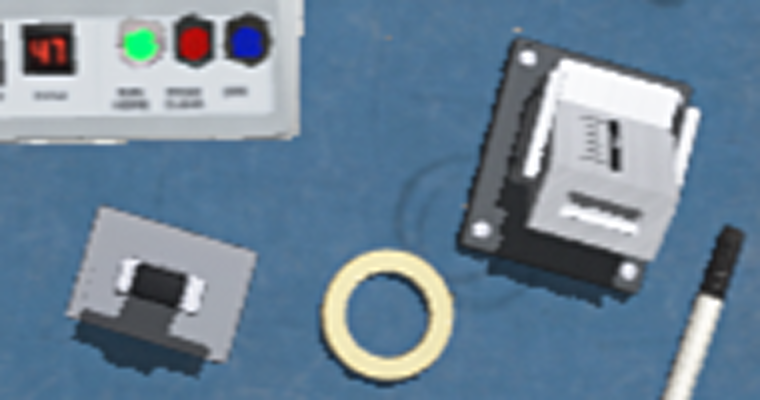

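```bash
python3 - <<'E'
from h import *
np.set_printoptions(precision=4,suppress=True)
def an(tag,box):
    D=np.load(f"pics/{tag}.npz");P=D["P"];im=D["im"]
    r0,r1,c0,c1=box; P=P[r0:r1,c0:c1]; im=im[r0:r1,c0:c1]
    return P,im
P,im=an("top0",(225,310,385,465)); Q=P.reshape(-1,3)
# base yaw
best=None
for yaw in np.arange(-30,0,.5):
    t=np.radians(yaw); xb=np.array([np.cos(t),np.sin(t),0]);n=-0.574*xb+np.array([0,0,.819])
    d=Q@n; h,e=np.histogram(d[(Q[:,2]>.085)],bins=np.arange(-.6,.6,.001)); k=h.argmax()
    if best is None or h[k]>best[0]: best=(h[k],yaw,e[k])
print(best)
t=np.radians(best[1]);xb=np.array([np.cos(t),np.sin(t),0]);n=-0.574*xb+np.array([0,0,.819])
m=(Q[:,2]>.083)&(abs(Q@n-best[2]-.0005)<.004)
for _ in range(3):
    F=Q[m]; c=F.mean(0); nn=np.linalg.svd(F-c)[2][2]; nn*=np.sign(nn[2]); m=(Q[:,2]>.083)&(abs((Q-c)@nn)<.0015)
print("n",nn,"tilt",np.degrees(np.arccos(nn[2])),"yaw",np.degrees(np.arctan2(-nn[1],-nn[0])),c,m.sum())
t=np.arctan2(-nn[1],-nn[0]); yb=np.array([-np.sin(t),np.cos(t),0]); e=np.cross(yb,nn)
F=Q[m]-c; a=F@yb; b=F@e
print("face extents y",np.percentile(a,[0,1,99,100]),"e",np.percentile(b,[0,1,99,100]))
r=cv2.minAreaRect(np.float32(np.c_[a,b]*1000)); print(r)
# slot: points below plane within face
G=Q-c; s=(G@nn<-.003)&(abs(G@yb)<.03)&(abs(G@e)<.016)
print("slot pts",s.sum(),(G@yb)[s].min(),(G@yb)[s].max(),(G@e)[s].min(),(G@e)[s].max(),(G@nn)[s].min(),(G@nn)[s].max())
# ray-intersect all pixels with plane, rectify gray
cal=calibration("top");K=np.array(cal["mtx"]);T=np.array(cal["T"])
def rect(tag,cam,out):
    cal=calibration(cam);K=np.array(cal["mtx"]);T=np.array(cal["T"]);im=np.load(f"pics/{tag}.npz")["im"]
    A,B=np.meshgrid(np.arange(-45,45,.25),np.arange(30,-30,-.25))
    X=c+A[...,None]/1000*yb+B[...,None]/1000*e
    q=(X-T[:3,3])@T[:3,:3]; x=q[...,0]/-q[...,2]; y=-q[...,1]/-q[...,2]; f=1+cal["k1"]*(x*x+y*y)
    return cv2.remap(im,np.float32(K[0,0]*x*f+K[0,2]),np.float32(K[1,1]*y*f+K[1,2]),cv2.INTER_CUBIC)
o=np.vstack([rect("top0","top",0),rect("side0","side",0)]); cv2.imwrite("pics/rect.png",cv2.resize(o,None,fx=1.6,fy=1.6,interpolation=1)[:,:,::-1][:600] if 0 else o[...,::-1])
# base yaw from base top
E
python3 - <<'E'
import sys;sys.path.insert(0,'.')
from h import *
np.set_printoptions(precision=4,suppress=True)
P=np.load("pics/top0.npz")["P"]; Q=P[228:305,390:460].reshape(-1,3)
m=(Q[:,2]>.014)&(Q[:,2]<.027)&(Q[:,1]>-.335)&(Q[:,1]<-.16)
M=np.zeros((77,70),np.uint8); M.reshape(-1)[m]=1
n,l,st,_=cv2.connectedComponentsWithStats(M); print(st)
k=1+st[1:,4].argmax(); B=Q[(l==k).reshape(-1)]; print(cv2.minAreaRect(np.float32(B[:,:2]*1000)))
E
```

```text
(np.int64(111), np.float64(-20.0), np.float64(-0.22899999999999965))
n [-0.547   0.1664  0.8204] tilt 34.875036696181354 yaw -16.917378458149326 [ 0.4975 -0.2392  0.106 ] 277
face extents y [-0.0354 -0.0345  0.0359  0.0363] e [-0.0238 -0.0227  0.0223  0.0235]
((0.47864532470703125, -0.1894683837890625), (46.384056091308594, 71.70023345947266), 89.18917846679688)
slot pts 94 -0.028323689866237556 0.029936454163645945 -0.014039493647729162 0.015975973470620648 -0.09031636422135984 -0.0030203006671602256
[[   0    0   70   77 4389]
 [   5    6   58   65  956]
 [  65   65    5   12   30]
 [   1   69    3    8   15]]
((527.6278076171875, -240.9569549560547), (110.74192810058594, 130.38255310058594), 73.3205795288086)
```

View pics/rect.png

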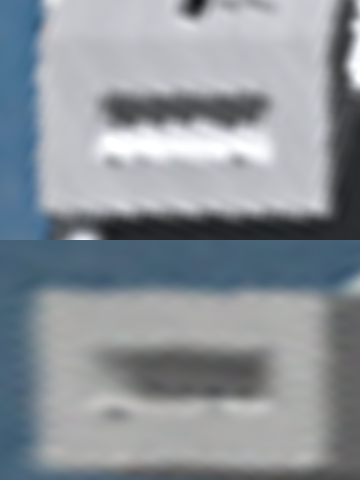

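```bash
cat >> h.py <<'E'
from scipy.spatial.transform import Rotation as Rn
np.set_printoptions(precision=4,suppress=True)
def to(target, yaw=None, ):
    """tool-axis shift (cm) to TCP target, spin (rad) to bring tool z to block/gauge y (mod 180)"""
    o=get_obs(); R=Rn.from_euler("xyz",o["orientation"],degrees=True).as_matrix()
    p=np.array(o["tool_pos"]); d=R.T@(np.array(target)-p)*100
    print("clk %.2f"%o["clock"],"tcp",p,"x",R[:,0],"y",R[:,1],"z",R[:,2],"F",np.array(o["force"]),"M",np.array(o["moment"]),"open %.4f"%o["opening"])
    print("shift cm",d)
    if yaw is not None:
        t=np.radians(yaw); v=R.T@np.array([-np.sin(t),np.cos(t),0])
        a=np.arctan2(-v[1],v[2]); a=(a+np.pi/2)%np.pi-np.pi/2; print("spin rad",a, "j6",o["joint_pos"][5])
E
python3 -c "
from h import *
to([.40,-.30,.235],-17.3); to([.4604,.007,.235],-17.3)"
```

```text
clk 0.10 tcp [ 0.151  -0.6575  0.2257] x [-0.0004  0.0014 -1.    ] y [-0.9746 -0.2238  0.0001] z [-0.2238  0.9746  0.0014] F [ 0.1022  0.6835 -1.0494] M [ 0.0489 -0.0268 -0.0167] open 0.0873
shift cm [ -0.889  -32.2668  29.2688]
spin rad 0.5276054860538983 j6 -16.508476402507107
clk 0.10 tcp [ 0.151  -0.6575  0.2257] x [-0.0004  0.0014 -1.    ] y [-0.9746 -0.2238  0.0001] z [-0.2238  0.9746  0.0014] F [ 0.1022  0.6835 -1.0494] M [ 0.0489 -0.0268 -0.0167] open 0.0873
shift cm [ -0.8495 -45.0228  57.839 ]
spin rad 0.5276054860538983 j6 -16.508476402507107
```

move_arm:
  commands:
    - [[-0.1,-3.3,2.9,0],[-0.1,-3.3,2.9,0],[-0.1,-3.3,2.9,0],[-0.1,-3.3,2.9,0],[-0.1,-3.3,2.9,0],[-0.1,-3.3,2.9,0.1],[-0.1,-3.3,2.9,0.1],[-0.1,-3.3,2.9,0]]
  jaw: 8.7

```text
clock: 0.9
tool_pos: [0.3669, -0.3794, 0.2347]
orientation: [-58.3, 90.0, 33.0]
force: [0.4, -1.5, 0.6]
opening: 0.0869
```

```bash
python3 -c "
from h import *
to([.4604,.007,.235],-17.3)"
```

```text
clk 0.90 tcp [ 0.3669 -0.3794  0.2347] x [ 0.0002  0.0001 -1.    ] y [-0.9998 -0.0222 -0.0002] z [-0.0222  0.9998  0.0001] F [ 0.3879 -1.4817  0.6411] M [-0.1488 -0.1687 -0.0241] open 0.0869
shift cm [ -0.0209 -10.209   38.419 ]
spin rad 0.32415967021490655 j6 -64.0651430913517
```

move_arm:
  commands:
    - [[0,-0.5,4,0.11],[0,-0.5,4,0.11],[0,0,4,0.1],[0,0,4.2,0],[0,0,4.2,0],[0,0,4.2,0],[0,0,4.2,0],[0,0,4.2,0]]

```text
clock: 1.7
tool_pos: [0.4473, -0.0597, 0.2346]
orientation: [-35.6, 90.0, 37.5]
force: [1.8, -1.0, -0.3]
opening: 0.087
```

```bash
python3 -c "
from h import *
to([.4604,.007,.235],-17.3)"
```

```text
clk 1.70 tcp [ 0.4473 -0.0597  0.2346] x [ 0.0002  0.0002 -1.    ] y [-0.9571  0.2898 -0.0002] z [0.2898 0.9571 0.0002] F [ 1.8159 -1.0422 -0.3022] M [-0.0961 -0.1419 -0.0618] open 0.0870
shift cm [-0.0385  0.6806  6.7596]
spin rad 0.007881645237341584 j6 -124.39455326409559
```

move_arm:
  commands:
    - [[0,0.3,3.2,0],[0,0.3,3.2,0],[0,0,0,0],[0,0,0,0]]

```text
clock: 2.1
tool_pos: [0.46, 0.0021, 0.2342]
orientation: [124.1, 90.0, -162.6]
force: [0.0, 0.0, -0.2]
opening: 0.0869
```

```bash
python3 -c "
from h import *
to([.4604,.007,.102],-17.3)"
```

```text
clk 2.10 tcp [0.46   0.0021 0.2342] x [-0.0008 -0.0003 -1.    ] y [-0.9575  0.2883  0.0007] z [ 0.2883  0.9575 -0.0005] F [ 0.0298  0.0189 -0.1763] M [-0.0928  0.0428 -0.0576] open 0.0869
shift cm [13.2232  0.0894  0.4893]
spin rad 0.009517613633487576 j6 -131.6511849200234
```

move_arm:
  commands:
    - [[2.2,0.1,0.5,0.01],[2.2,0,0,0],[2.2,0,0,0],[2.2,0,0,0],[2.2,0,0,0],[2.2,0,0,0],[0,0,0,0]]

```text
clock: 2.8
tool_pos: [0.4584, 0.0049, 0.1002]
orientation: [126.7, 89.7, -160.9]
force: [-0.3, 0.4, -0.1]
opening: 0.0868
```

```bash
python3 -c "
from h import *
to([.4604,.007,.102],-17.3)
grab('side','side1');im=cv2.imread('pics/side1.png'); cv2.imwrite('pics/c2.png',cv2.resize(im[180:330,300:450],None,fx=4,fy=4,interpolation=2))"
```

```text
clk 2.80 tcp [0.4584 0.0049 0.1002] x [-0.0051 -0.0018 -1.    ] y [-0.9535  0.3014  0.0043] z [ 0.3014  0.9535 -0.0032] F [-0.3381  0.4216 -0.0643] M [-0.027   0.0869  0.0273] open 0.0868
shift cm [-0.1843 -0.1247  0.2582]
spin rad -0.004217849745497881 j6 -132.825021046353
```

View pics/c2.png

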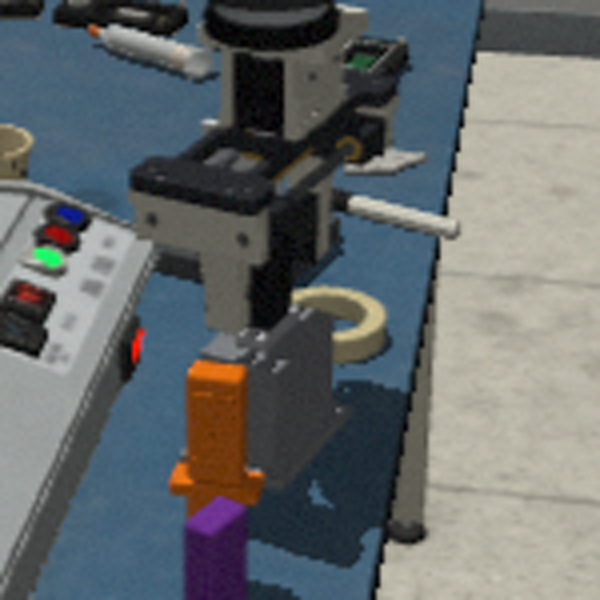

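move_arm:
  commands:
    - [[-0.1,-0.12,0.26,0],[0,0,0,0]]

```text
clock: 3.05
tool_pos: [0.4638, 0.009, 0.105]
orientation: [-55.3, 89.9, 17.3]
force: [-0.3, 0.2, -0.6]
opening: 0.087
```

move_arm:
  commands:
    - [[0,0,0,0],[0,0,0,0],[0,0,0,0],[0,0,0,0],[0,0,0,0],[0,0,0,0],[0,0,0,0]]
  jaw: 1.0

```text
clock: 3.75
tool_pos: [0.4626, 0.0088, 0.1035]
orientation: [143.9, 90.0, -143.5]
force: [0.7, -0.5, 0.3]
opening: 0.0367
```

```bash
python3 -c "
from h import *
to([.4604,.007,.102],-17.3)"
```

```text
clk 3.75 tcp [0.4626 0.0088 0.1035] x [-0.0001 -0.0001 -1.    ] y [-0.9541  0.2995  0.0001] z [ 0.2995  0.9541 -0.0001] F [ 0.73   -0.4925  0.2971] M [ 0.0149 -0.0203 -0.0252] open 0.0367
shift cm [ 0.1541  0.1573 -0.2362]
spin rad -0.0022303630275297692 j6 -133.00686908646367
```

move_arm:
  commands:
    - [[0.1,0.15,-0.15,0],[0,0,0,0],[0,0,0,0],[0,0,0,0],[0,0,0,0],[0,0,0,0]]

```text
clock: 4.35
tool_pos: [0.4613, 0.0081, 0.1028]
orientation: [-51.2, 89.9, 21.3]
force: [2.6, 2.4, 2.0]
opening: 0.03
```

```bash
python3 -c "
from h import *
to([.4604,.007,.102],-17.3)"
```

```text
clk 4.35 tcp [0.4613 0.0081 0.1028] x [ 0.001   0.0004 -1.    ] y [-0.9541  0.2993 -0.0009] z [0.2993 0.9541 0.0007] F [2.6315 2.4114 2.0228] M [ 0.8413 -0.9947 -0.0394] open 0.0300
shift cm [ 0.083   0.0527 -0.1293]
spin rad -0.0020480176592918564 j6 -132.99421434156747
```

move_arm:
  commands:
    - [[-1,0,0,0],[-1.5,0,0,0],[-1.5,0,0,0],[-2,0,0,0],[-2,0,0,0],[-2,0,0,0],[-2,0,0,0],[-1,0,0,0]]

```text
clock: 5.15
tool_pos: [0.4602, 0.0074, 0.234]
orientation: [118.4, 90.0, -169.1]
force: [-0.7, 0.1, -2.6]
opening: 0.0295
```

```bash
python3 -c "
from h import *
# gauge tip target 20 mm above mouth
m=np.array([.4963,-.2373,.1049]); to(m+[0,0,.105-.019+.015],-16.8)"
```

```text
clk 5.15 tcp [0.4602 0.0074 0.234 ] x [-0.0001 -0.     -1.    ] y [-0.954   0.2997  0.0001] z [ 0.2997  0.954  -0.    ] F [-0.6611  0.113  -2.5878] M [ 0.0112 -0.1487 -0.015 ] open 0.0295
shift cm [  2.8081 -10.7833 -22.2655]
spin rad -0.011153571794618733 j6 -132.99389647270084
```

move_arm:
  commands:
    - [[0,-1.5,-3.2,0],[0,-1.5,-3.2,-0.01],[0,-1.5,-3.2,0],[0,-1.5,-3.2,0],[0,-1.5,-3.2,0],[0,-1.5,-3.2,0],[0,-1.7,-3,0],[0,0,0,0]]

```text
clock: 5.95
tool_pos: [0.4973, -0.2388, 0.2311]
orientation: [106.6, 89.8, 179.5]
force: [-1.2, 0.2, -2.9]
opening: 0.0296
```

```bash
python3 -c "
from h import *
m=np.array([.4963,-.2373,.1049]); to(m+[0,0,.105-.019+.015],-16.8)"
```

```text
clk 5.95 tcp [ 0.4973 -0.2388  0.2311] x [-0.0035  0.     -1.    ] y [-0.956   0.2932  0.0034] z [ 0.2932  0.9561 -0.001 ] F [-1.1774  0.1562 -2.9319] M [ 0.0958  0.0368 -0.031 ] open 0.0296
shift cm [2.5217 0.1272 0.1142]
spin rad -0.004344148159736383 j6 -101.76702454839334
```

move_arm:
  commands:
    - [[1.5,0.1,0.1,0],[0,0,0,0],[0,0,0,0],[0,0,0,0]]

```text
clock: 6.35
tool_pos: [0.4974, -0.2342, 0.218]
orientation: [-156.0, 90.0, -82.8]
force: [0.8, -0.3, -3.1]
opening: 0.0299
```

```bash
python3 -c "
from h import *
m=np.array([.4963,-.2373,.1049]); to(m+[0,0,.105-.019+.015],-16.8)
grab('side','side2');grab('top','top2');a=cv2.imread('pics/side2.png')[140:270,300:420]; b=cv2.imread('pics/top2.png')[210:340,380:500]
f=lambda i:cv2.resize(i,(400*i.shape[1]//120,520*i.shape[0]//130),interpolation=2)
cv2.imwrite('pics/c3.png',np.hstack([f(a),f(b)]))"
```

```text
clk 6.35 tcp [ 0.4974 -0.2342  0.218 ] x [ 0.     -0.0002 -1.    ] y [-0.9572  0.2893 -0.0001] z [ 0.2893  0.9572 -0.0002] F [ 0.7638 -0.338  -3.1173] M [-0.08   -0.096   0.0107] open 0.0299
shift cm [ 1.2141  0.0188 -0.3251]
spin rad -0.0002908581144211997 j6 -102.02840858105878
```

View pics/c3.png

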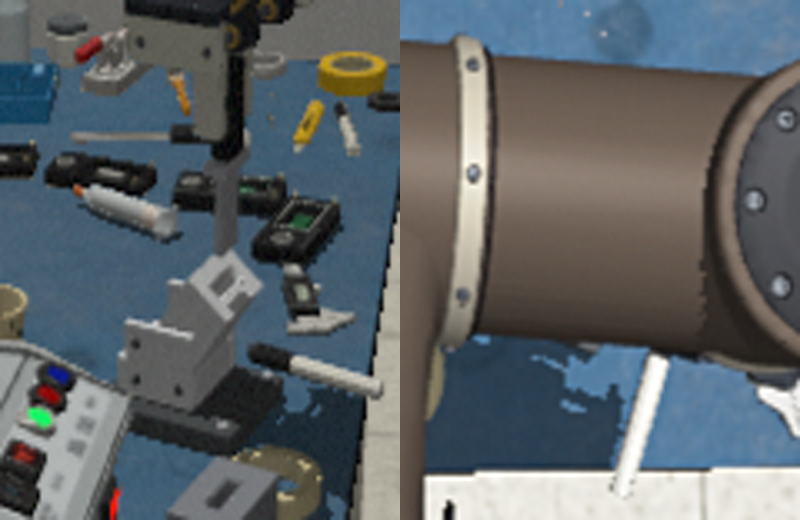

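```bash
cat > s.py <<'E'
from h import *
import sys
def blk(P,yaw=-16.8,o=np.array([.4963,-.2373,.1049])):
    t=np.radians(yaw);R=np.array([[np.cos(t),np.sin(t),0],[-np.sin(t),np.cos(t),0],[0,0,1]]); return (P-o)@R.T*1000
# project in side: gauge model outlines given TCP ; compare visually
def proj(X,cam):
    cal=calibration(cam);K=np.array(cal["mtx"]);T=np.array(cal["T"])
    q=(X-T[:3,3])@T[:3,:3]; x=q[...,0]/-q[...,2]; y=-q[...,1]/-q[...,2]; f=1+cal["k1"]*(x*x+y*y)
    return np.stack([K[0,0]*x*f+K[0,2],K[1,1]*y*f+K[1,2]],-1)
E
python3 - <<'E'
from s import *
D=np.load("pics/side2.npz");P=D["P"]; B=blk(P)
reg=np.zeros(P.shape[:2],bool); reg[170:270,330:400]=1
n=np.array([-.574,0,.819]); e=np.array([.819,0,.574])
m=reg&(abs(B@n)<5)&(abs(B@e)<30)&(abs(B[...,1])<42)
F=B[m]; 
for _ in range(3):
    c=np.median(F,0) if _==0 else F.mean(0); nn=np.linalg.svd(F-F.mean(0))[2][2]; nn*=np.sign(nn[2]); F=F[abs((F-F.mean(0))@nn)<3]
print("face n",nn,F.mean(0),"offset",(F@n).mean(),len(F)," e range",np.percentile(F@e,[1,99]),"y",np.percentile(F[:,1],[1,99]))
m=reg&(B[...,2]>22)&(B[...,2]<75)&(abs(B[...,1])<40)&(abs(B[...,0])<25)
G=B[m]; print("blade",len(G))
for z in range(20,75,8):
    s=G[(G[:,2]>=z)&(G[:,2]<z+8)]
    if len(s): print(z,len(s),np.percentile(s[:,0],[2,50,98]),np.percentile(s[:,1],[2,50,98]))
print("min z",np.sort(G[:,2])[:5])
to([.4963,-.2373,.2],-16.8)
# predicted vs seen
o=np.array([.4963,-.2373,.1049]);t=np.radians(-16.8);xb=np.array([np.cos(t),np.sin(t),0]);yb=np.array([-np.sin(t),np.cos(t),0])
tcp=np.array(get_obs()["tool_pos"]); tip=tcp-[0,0,.086]
print("tip blk",blk(tip))
img=cv2.imread("pics/side2.png"); S=6; r0,r1,c0,c1=165,255,335,405
im=cv2.resize(img[r0:r1,c0:c1],None,fx=S,fy=S,interpolation=2)
def line(X,col):
    q=np.int32(((proj(np.array(X),"side")-[c0,r0]+.5)*S)); cv2.polylines(im,[q],True,col,1)
for z in (0,.06): line([tip+a*.003*xb+b*.016*yb+[0,0,z] for a,b in((1,1),(1,-1),(-1,-1),(-1,1))],(0,0,255))
nn=-.574*xb+[0,0,.819]; ee=.819*xb+[0,0,.574]
for h,w in((.0077,.0215),(.022,.036)): line([o+a*h*ee+b*w*yb for a,b in((1,1),(1,-1),(-1,-1),(-1,1))],(0,255,0))
cv2.imwrite("pics/c4.png",im)
E
```

```text
face n [-0.5877 -0.0004  0.8091] [-2.7037  5.3365 -1.6501] offset 0.2004498119294521 197  e range [-24.5335  19.2375] y [-38.29    39.9498]
blade 116
20 6 [-7.274  -5.7902  0.8141] [-6.6224 12.2072 19.6094]
28 21 [-8.1701 -5.9263 -0.951 ] [-11.2908   6.6448  20.5026]
36 17 [-8.9201 -6.5966  0.2791] [-8.1632 15.3348 22.7278]
44 16 [-8.0631 -6.896  -1.0156] [-7.1554 10.5288 21.8917]
52 20 [-8.5056 -6.1158 -0.8488] [-9.4426 12.89   22.115 ]
60 21 [-7.5717 -6.2316 -0.814 ] [-11.5776  13.2119  21.8906]
68 15 [-8.0386 -6.6196 -0.4981] [-4.5776 14.1128 20.1557]
min z [25.6175 26.1873 26.7897 27.1588 27.8364]
clk 6.45 tcp [ 0.4977 -0.2342  0.2182] x [ 0.0008 -0.0002 -1.    ] y [-0.9572  0.2893 -0.0008] z [0.2893 0.9572 0.0001] F [-0.971   0.0701 -2.3113] M [ 0.0111 -0.0842 -0.06  ] open 0.0297
shift cm [ 1.8212  0.0427 -0.332 ]
spin rad -0.000321170558909456 j6 -102.02664107827358
tip blk [ 0.4138  3.3185 27.3128]
```

View pics/c4.png

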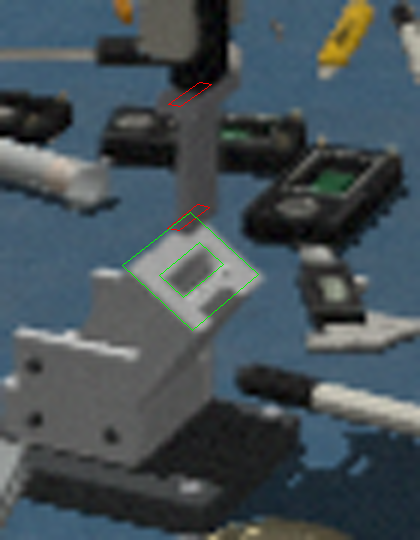

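move_arm:
  commands:
    - [[0,-0.25,-0.35,0],[0.8,0,0,0],[0.8,0,0,0],[0.6,0,0,0],[0.3,0,0,0],[0,0,0,0],[0,0,0,0]]

```text
clock: 7.15
tool_pos: [0.4987, -0.2386, 0.1925]
orientation: [111.1, 90.0, -175.8]
force: [-0.5, -0.5, -2.2]
opening: 0.0301
```

```bash
cat > f.py <<'E'
from s import *
o=get_obs(); tcp=np.array(o["tool_pos"]); t=np.radians(-16.8)
R=np.array([[np.cos(t),np.sin(t),0],[-np.sin(t),np.cos(t),0],[0,0,1]])
print("clk %.2f"%o["clock"],"grip in blk",blk(tcp+[0,0,.019]),"F blk",R@o["force"],"M blk",R@o["moment"])
E
python3 f.py
```

```text
clk 7.15 grip in blk [  2.6936  -0.5655 106.6256] F blk [-0.3414 -0.5874 -2.2316] M blk [-0.0046  0.186   0.0098]
```

move_arm:
  commands:
    - [[0.3,0,0,0],[0,0,0,0],[0,0,0,0]]

```text
clock: 7.45
tool_pos: [0.4987, -0.2386, 0.1895]
orientation: [62.0, 90.0, 135.2]
force: [-0.4, 0.1, -2.6]
opening: 0.0297
```

```bash
python3 f.py
```

```text
clk 7.45 grip in blk [  2.6801  -0.5214 103.6164] F blk [-0.395  -0.0186 -2.6077] M blk [-0.0189  0.2227  0.003 ]
```

move_arm:
  commands:
    - [[0.3,0,0,0],[0,0,0,0],[0,0,0,0]]

```text
clock: 7.75
tool_pos: [0.4987, -0.2386, 0.1864]
orientation: [88.0, 90.0, 161.1]
force: [-0.8, 1.0, -2.5]
opening: 0.0298
```

```bash
python3 f.py
```

```text
clk 7.75 grip in blk [  2.6694  -0.5438 100.5086] F blk [-1.0229  0.7731 -2.4795] M blk [-0.0205  0.3855  0.0169]
```

```bash
python3 -c "
from h import *
grab('side','side3');a=cv2.imread('pics/side3.png')[165:255,335:405]
cv2.imwrite('pics/c5.png',cv2.resize(a,None,fx=6,fy=6,interpolation=2))"
```

```text
(no output)
```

View pics/c5.png

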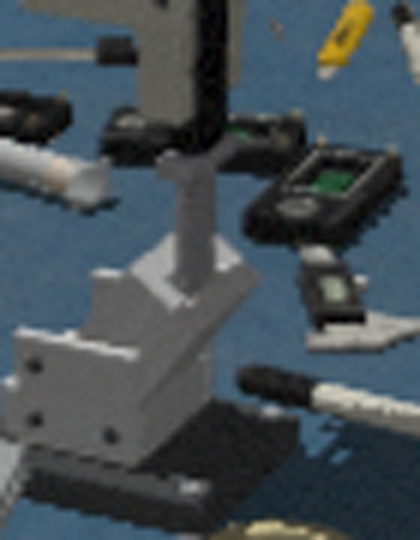

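move_arm:
  commands:
    - [[0.15,0,0,0],[0.01,0.4,0,0],[0.02,0.4,0,0],[0.04,0.4,0,0],[0.05,0.4,0,0],[0,0,0,0]]

```text
clock: 8.4
tool_pos: [0.4855, -0.2345, 0.1854]
orientation: [-88.8, 89.7, -15.6]
force: [4.9, -1.5, 0.6]
opening: 0.0297
```

```bash
python3 f.py; python3 -c "
from h import *
grab('side','side4');a=cv2.imread('pics/side4.png')[165:255,335:405]
cv2.imwrite('pics/c6.png',cv2.resize(a,None,fx=6,fy=6,interpolation=2))"
```

```text
clk 8.40 grip in blk [-11.1834  -0.4289  99.4784] F blk [ 5.1161 -0.0654  0.6353] M blk [-0.3431 -2.3865 -0.0248]
```

View pics/c6.png

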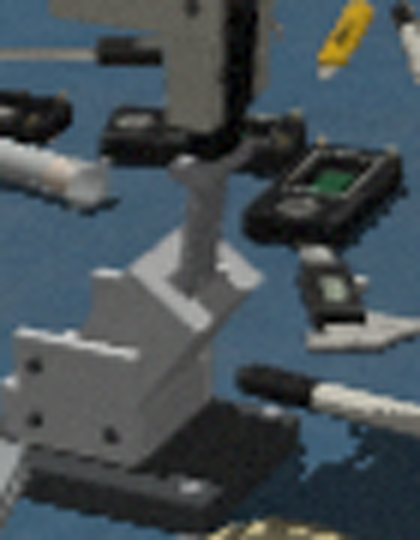

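move_arm:
  commands:
    - [[0.07,0.4,0,0],[0.08,0.39,0,0],[0.1,0.39,0,0],[0.11,0.38,0,0],[0.13,0.38,0,0],[0.14,0.38,0,0],[0.16,0.37,0,0],[0.17,0.36,0,0]]

```text
clock: 9.25
tool_pos: [0.4559, -0.2255, 0.1757]
orientation: [-89.3, 89.8, -16.1]
force: [2.2, -1.0, 4.3]
opening: 0.0298
```

```bash
python3 f.py
```

```text
clk 9.25 grip in blk [-42.1279  -0.3885  89.8426] F blk [ 2.4263 -0.3401  4.338 ] M blk [-0.0627 -1.6704 -0.0038]
```

move_arm:
  commands:
    - [[0.18,0.36,0,0],[0.19,0.35,0,0],[0.21,0.34,0,0],[0.22,0.32,0,0],[0,0,0,0],[0,0,0,0]]

```text
clock: 9.85
tool_pos: [0.4405, -0.2209, 0.1658]
orientation: [89.3, 89.9, 162.5]
force: [1.3, 0.5, 1.6]
opening: 0.0299
```

```bash
python3 f.py; python3 -c "
from h import *
grab('side','side5');a=cv2.imread('pics/side5.png')[155:255,335:435]
cv2.imwrite('pics/c7.png',cv2.resize(a,None,fx=6,fy=6,interpolation=2))"
```

```text
clk 9.85 grip in blk [-58.1682  -0.4555  79.8842] F blk [1.1352 0.8382 1.5619] M blk [ 0.1497 -0.9111  0.0455]
```

View pics/c7.png

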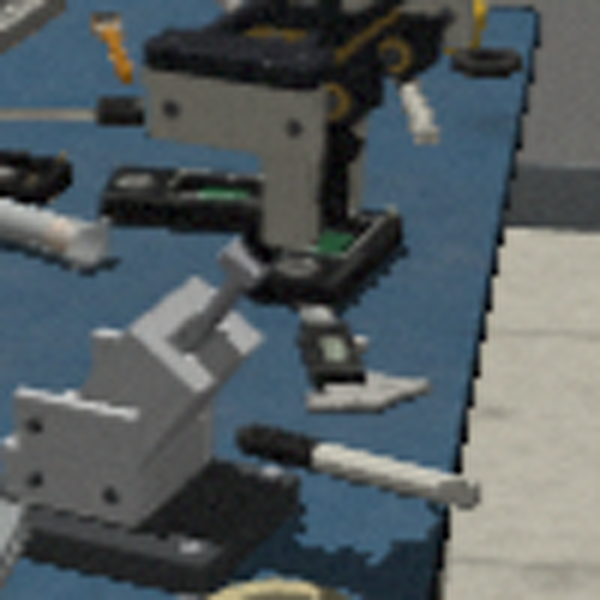

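move_arm:
  commands:
    - [[0.25,-0.17,0,0],[0.25,-0.17,0,0],[0.25,-0.18,0,0],[0.25,-0.17,0,0],[0,0,0,0]]

```text
clock: 10.4
tool_pos: [0.4476, -0.2232, 0.1555]
orientation: [96.2, 89.9, 169.3]
force: [1.2, -0.2, -2.2]
opening: 0.0298
```

```bash
cat >> f.py <<'E'
g=blk(tcp+[0,0,.019]); F=R@o["force"]
print("d %.1f e %.1f"%(g[0]*.574-g[2]*.819,g[0]*.819+g[2]*.574),"Fd %.1f Fe %.1f"%(F[0]*.574-F[2]*.819,F[0]*.819+F[2]*.574),"open",o["opening"])
E
python3 f.py
```

```text
clk 10.40 grip in blk [-50.7256  -0.5414  69.5628] F blk [ 1.2314  0.1583 -2.1926] M blk [-0.0371 -0.7427 -0.011 ]
d -86.1 e -1.6 Fd 2.5 Fe -0.3 open 0.029773970224610508
```

move_arm:
  commands:
    - [[0.25,-0.17,0,0],[0.25,-0.17,0,0],[0.25,-0.18,0,0],[0.25,-0.17,0,0],[0,0,0,0]]

```text
clock: 10.9
tool_pos: [0.454, -0.2251, 0.1462]
orientation: [99.5, 89.9, 172.6]
force: [-1.6, 0.4, 2.6]
opening: 0.0299
```

```bash
python3 f.py
```

```text
clk 10.90 grip in blk [-44.0628  -0.5673  60.3042] F blk [-1.6934 -0.0545  2.5696] M blk [0.1897 0.667  0.0384]
d -74.7 e -1.5 Fd -3.1 Fe 0.1 open 0.029856324579301763
```

move_arm:
  commands:
    - [[0.25,-0.17,0,0],[0.25,-0.17,0,0],[0.25,-0.18,0,0],[0,0,0,0]]

```text
clock: 11.3
tool_pos: [0.4588, -0.2266, 0.1389]
orientation: [101.3, 89.9, 174.5]
force: [-2.5, 2.6, 3.2]
opening: 0.0297
```

```bash
python3 f.py
```

```text
clk 11.30 grip in blk [-38.9433  -0.5999  52.9731] F blk [-3.162   1.7271  3.156 ] M blk [0.3261 1.0983 0.0081]
d -65.7 e -1.5 Fd -4.4 Fe -0.8 open 0.029726076475845787
```

move_arm:
  commands:
    - [[0.25,-0.17,0,0],[0.25,-0.17,0,0],[0.25,-0.18,0,0]]

```text
clock: 11.6
tool_pos: [0.4636, -0.2281, 0.1317]
orientation: [101.2, 89.9, 174.4]
force: [-5.2, 3.1, 7.9]
opening: 0.0299
```

```bash
python3 f.py; python3 - <<'E'
from s import *
im,P=grab('side','side6'); B=blk(P); reg=np.zeros(P.shape[:2],bool); reg[150:270,320:440]=1
n=np.array([-.574,0,.819]); e=np.array([.819,0,.574])
m=reg&(abs(B[...,1]-3)<30)&(abs(B@e)<40)&(B@n>-6)&(B@n<90)
h=B[m]
for a in range(-4,80,4):
    s=h[(h@n>=a)&(h@n<a+4)]
    if len(s): print(a,len(s),"e",np.percentile(s@e,[5,50,95]),"y",np.percentile(s[:,1],[5,95]))
E
```

```text
clk 11.60 grip in blk [-33.961   -0.6509  45.8077] F blk [-5.8246  1.4328  7.9471] M blk [0.6056 1.994  0.1181]
d -57.0 e -1.5 Fd -9.9 Fe -0.2 open 0.029880262956252738
-4 69 e [-23.2012  -7.1602  17.423 ] y [-23.6305  32.1051]
0 67 e [-22.8505  -5.8669  18.2565] y [-24.0565  28.7322]
4 3 e [-17.4218 -14.7003  13.8287] y [-10.8541   5.1644]
8 7 e [-10.2828  -6.1493  -0.9421] y [-1.5219 23.3332]
12 13 e [-10.7616   1.2341   7.2033] y [-5.5318 25.4142]
16 21 e [-9.9691 -3.1601  7.7096] y [ 8.9288 24.9309]
20 8 e [-7.9589 -2.9519  6.5146] y [ 9.7738 18.2096]
24 8 e [-7.552  -0.284   3.5921] y [11.4455 18.5282]
28 4 e [-5.7013  5.0108  7.6521] y [13.8969 17.417 ]
32 2 e [5.9073 6.9293 7.9513] y [10.6513 14.6112]
36 5 e [-11.6001  -3.1744   0.3504] y [-17.4099  28.3619]
40 7 e [-14.1388 -10.5885  -4.8381] y [-19.786   31.4267]
44 16 e [-17.2488  -8.2826   2.2039] y [-20.9077  31.3282]
48 19 e [-19.4513 -13.7659   3.2998] y [-17.8983  31.9337]
52 18 e [-18.2006  -9.4397  -0.0542] y [-22.2326  32.018 ]
56 20 e [-16.2868  -9.3775  10.4816] y [-19.4292  31.1032]
60 18 e [-13.8242  -9.2935  -0.2855] y [-22.4106  31.6809]
64 20 e [-10.4808  -6.8686   9.7536] y [-24.1855  32.8436]
68 9 e [-6.7125 -4.1191  9.243 ] y [-11.6461  31.9509]
72 13 e [-7.0525 -3.8928  5.3374] y [ 2.7982 32.3913]
76 11 e [-6.5683 -2.4811  1.0707] y [-6.517  31.8467]
```

move_arm:
  commands:
    - [[0.25,-0.17,0,0],[0.25,-0.17,0,0],[0.16,-0.12,0,0],[0,0,0,0]]

```text
clock: 12.05
tool_pos: [0.4679, -0.2294, 0.1252]
orientation: [102.3, 89.9, 175.4]
force: [-6.0, 3.3, 9.8]
opening: 0.03
```

```bash
python3 f.py
```

```text
clk 12.05 grip in blk [-29.455   -0.636   39.3339] F blk [-6.6697  1.473   9.8325] M blk [0.7341 2.1474 0.0499]
d -49.1 e -1.5 Fd -11.9 Fe 0.2 open 0.0300366595820392
```

move_arm:
  commands:
    - [[0.12,-0.09,0,0],[0.12,-0.09,0,0],[0,0,0,0]]

```text
clock: 12.35
tool_pos: [0.4682, -0.2296, 0.1246]
orientation: [100.5, 89.8, 173.6]
force: [-16.2, 11.5, 32.0]
opening: 0.0299
```

```bash
python3 f.py
```

```text
clk 12.35 grip in blk [-29.1496  -0.7056  38.7323] F blk [-18.8418   6.3073  31.9696] M blk [2.4913 6.8926 0.1119]
d -48.5 e -1.6 Fd -37.0 Fe 2.9 open 0.029855090036343186
```

move_arm:
  commands:
    - [[0.08,-0.06,0,0],[0.08,-0.06,0,0],[0,0,0,0]]

```text
clock: 12.65
tool_pos: [0.469, -0.2299, 0.1237]
orientation: [101.9, 89.8, 175.1]
force: [-20.7, 13.9, 39.5]
opening: 0.0297
```

```bash
python3 f.py
```

```text
clk 12.65 grip in blk [-28.2453  -0.7541  37.8146] F blk [-23.8328   7.2863  39.4582] M blk [2.9669 8.1785 0.1292]
d -47.2 e -1.4 Fd -46.0 Fe 3.1 open 0.02967631197897908
```

move_arm:
  commands:
    - [[-0.2,0.15,0,0],[0,0,0,0]]

```text
clock: 12.85
tool_pos: [0.469, -0.2297, 0.1238]
orientation: [97.3, 89.9, 170.4]
force: [-9.7, 6.2, 18.3]
opening: 0.0301
```

```bash
python3 f.py; python3 - <<'E'
from s import *
im,P=grab('side','side7'); B=blk(P); reg=np.zeros(P.shape[:2],bool); reg[150:270,320:440]=1
n=np.array([-.574,0,.819]); e=np.array([.819,0,.574])
m=reg&(abs(B[...,1]-8)<22)&(abs(B@e)<12)&(B@n>-6)&(B@n<40)
h=B[m]
for a in range(-6,34,2):
    s=h[(h@n>=a)&(h@n<a+2)]
    if len(s): print(a,len(s),"e",np.percentile(s@e,[5,50,95]),"y",np.percentile(s[:,1],[5,95]))
cv2.imwrite('pics/c8.png',cv2.resize(im[165:255,335:425,::-1],None,fx=6.6,fy=6.6,interpolation=2))
E
```

```text
clk 12.85 grip in blk [-28.3751  -0.6375  37.8639] F blk [-11.0865   3.16    18.3138] M blk [1.4507 3.5768 0.1515]
d -47.3 e -1.5 Fd -21.4 Fe 1.4 open 0.03011343830649462
-4 2 e [-0.9271  0.9169  2.7609] y [19.6164 20.9904]
-2 4 e [-6.5598 -3.4685  4.8172] y [20.0849 28.0433]
0 14 e [-11.5159   2.2239  11.3027] y [-4.8443 29.7247]
2 6 e [-11.4579  -5.6884   9.2241] y [18.4023 27.3871]
4 6 e [-10.923   -8.7529   6.2662] y [-0.1115 26.2331]
6 9 e [-11.0507   0.1425   7.8772] y [ 7.4439 24.2518]
8 15 e [-10.1488  -4.4693   6.7033] y [-0.0759 25.3973]
10 6 e [-9.1344 -4.1562  3.7576] y [16.2317 22.9836]
12 9 e [-7.9686  0.0127  7.0154] y [ 5.8187 15.8423]
14 2 e [-7.7697 -5.1525 -2.5354] y [13.1423 14.5254]
18 3 e [3.5031 5.1229 6.9868] y [13.6456 16.263 ]
20 3 e [-8.6532 -6.9493  3.7652] y [14.8231 19.9957]
22 1 e [6.9423 6.9423 6.9423] y [12.404 12.404]
26 1 e [8.4725 8.4725 8.4725] y [13.9955 13.9955]
28 1 e [-4.2173 -4.2173 -4.2173] y [26.5275 26.5275]
30 2 e [-0.6003  0.2991  1.1985] y [27.0121 29.1423]
```

View pics/c8.png

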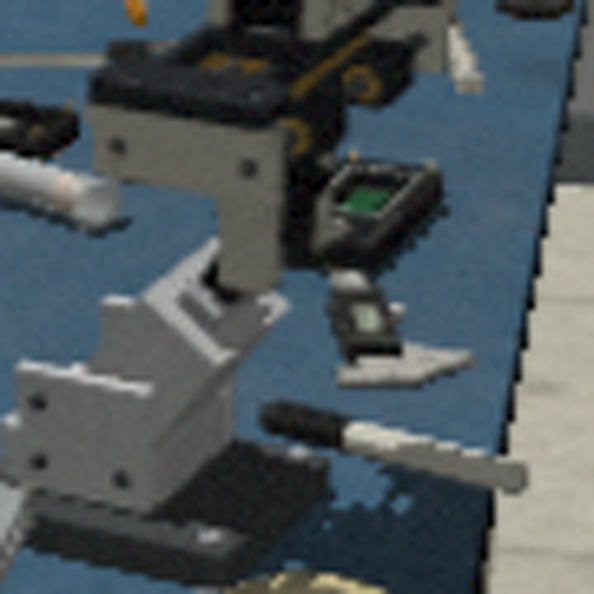

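move_arm:
  commands:
    - [[-0.06,0.04,0,0],[0,0,0,0]]

```text
clock: 13.1
tool_pos: [0.469, -0.2297, 0.1238]
orientation: [97.0, 89.9, 170.2]
force: [-6.8, 3.2, 11.2]
opening: 0.0294
```

```bash
python3 f.py
```

```text
clk 13.10 grip in blk [-28.3382  -0.5838  37.9323] F blk [-7.4641  1.0546 11.2106] M blk [0.8983 2.3681 0.129 ]
d -47.3 e -1.4 Fd -13.5 Fe 0.3 open 0.029411471982850136
```

move_arm:
  commands:
    - [[0,0,0,0],[0,0,0,0],[0,0,0,0],[0,0,0,0],[0,0,0,0],[0,0,0,0],[0,0,0,0],[0,0,0,0]]
  jaw: 8.0

```text
clock: 13.9
tool_pos: [0.4698, -0.2298, 0.1232]
orientation: [130.4, 90.0, -156.4]
force: [-0.7, -0.3, -0.9]
opening: 0.0796
```

```bash
python3 f.py
```

```text
clk 13.90 grip in blk [-27.5483  -0.5286  37.3323] F blk [-0.5501 -0.469  -0.8798] M blk [-0.0375 -0.0596  0.0677]
d -46.4 e -1.1 Fd 0.4 Fe -1.0 open 0.07957744003052258
```

move_arm:
  commands:
    - [[-1,0,0,0],[-2,0,0,0],[-3,0,0,0],[-3,0,0,0],[-3,0,0,0],[-2,0,3,0],[0,0,4,0],[0,0,4,0]]

```text
clock: 14.7
tool_pos: [0.5022, -0.1237, 0.2652]
orientation: [-67.7, 89.8, 5.4]
force: [0.7, -1.3, 0.1]
opening: 0.0797
```

move_arm:
  commands:
    - [[0,0,4,0],[0,0,4,0],[0,0,4,0],[0,0,4,0],[0,0,0,0],[0,0,0,0]]

```text
clock: 15.3
tool_pos: [0.5481, 0.0294, 0.2637]
orientation: [-177.8, 90.0, -104.5]
force: [-0.6, 0.0, -0.1]
opening: 0.0799
```

```bash
python3 f.py; python3 - <<'E'
from s import *
im,P=grab('top','top9'); ims,Ps=grab('side','side9')
B=blk(P); n=np.array([-.574,0,.819]); e=np.array([.819,0,.574])
reg=np.zeros(P.shape[:2],bool); reg[225:310,385:465]=1
m=reg&(abs(B[...,1])<45)&(abs(B@e)<22)&(B@n>-4)&(B@n<90); h=B[m]
for a in range(-4,84,4):
    s=h[(h@n>=a)&(h@n<a+4)]
    if len(s): print(a,len(s),"e",np.percentile(s@e,[5,50,95]),"y",np.percentile(s[:,1],[5,95]))
print("max n",np.sort(h@n)[-6:])
# bystanders before/after
D=np.abs(im.astype(int)-np.load("pics/top0.npz")["im"]).sum(2)>90
for nme,(r0,r1,c0,c1) in dict(tape=(283,325,357,397),jar=(175,205,375,407),cup=(165,203,425,465)).items(): print(nme,D[r0:r1,c0:c1].sum())
a=cv2.resize(im[225:310,385:465,::-1],(400,425),interpolation=2);b=cv2.resize(ims[170:255,335:415,::-1],(400,425),interpolation=2)
cv2.imwrite('pics/c9.png',np.hstack([a,b]))
E
```

```text
clk 15.30 grip in blk [-27.4968 270.3347 177.7721] F blk [-0.6162 -0.1632 -0.0925] M blk [-0.0921 -0.0214  0.0078]
d -161.4 e 79.5 Fd -0.3 Fe -0.6 open 0.07985218622631586
-4 156 e [-18.4617   9.9731  20.5662] y [-36.4272  32.6412]
0 160 e [-18.2225   9.6214  20.841 ] y [-33.5707  33.4771]
4 40 e [-11.0028   7.1082  10.0316] y [-24.2384  22.1664]
8 65 e [-7.3368  4.7175  9.6818] y [-23.7459  21.1142]
12 16 e [-2.2764  6.3469  8.1847] y [-18.8954  19.7179]
16 18 e [-1.0025  6.8273  8.9887] y [-11.4354  13.4527]
20 13 e [0.1426 6.0833 7.7789] y [-12.8462  13.1456]
24 17 e [3.4203 6.6066 8.8794] y [-9.8931 12.4894]
28 15 e [-5.0331  5.6013  7.8661] y [-13.367   13.7304]
32 18 e [-2.1764  5.527   7.9354] y [-12.0979  13.164 ]
36 17 e [-6.4678  5.1177  7.9764] y [-9.728 12.762]
40 11 e [1.2868 5.0798 7.8193] y [-13.7904  12.8217]
44 22 e [1.5815 5.644  7.8139] y [-13.3257  12.8249]
48 18 e [-5.3494  4.5488  6.5968] y [-12.1238  13.1522]
52 15 e [-3.2527  4.3698  5.227 ] y [-9.9911 12.7619]
56 19 e [-2.1198  4.2423  6.5758] y [-13.4223  12.6842]
60 15 e [-7.8671  3.4179  4.8428] y [-10.1724  12.9463]
64 13 e [2.6928 3.6084 5.596 ] y [-13.5188   7.9344]
68 23 e [-6.4546  3.0773  5.3694] y [-13.6246  13.34  ]
72 64 e [-11.9839  -3.7654   5.2   ] y [-13.556   11.7237]
76 36 e [-9.3843 -3.1453  2.7105] y [-14.216    9.8816]
max n [78.01   78.0803 78.2707 78.3692 78.4023 79.0523]
tape 0
jar 0
cup 0
```

View pics/c9.png

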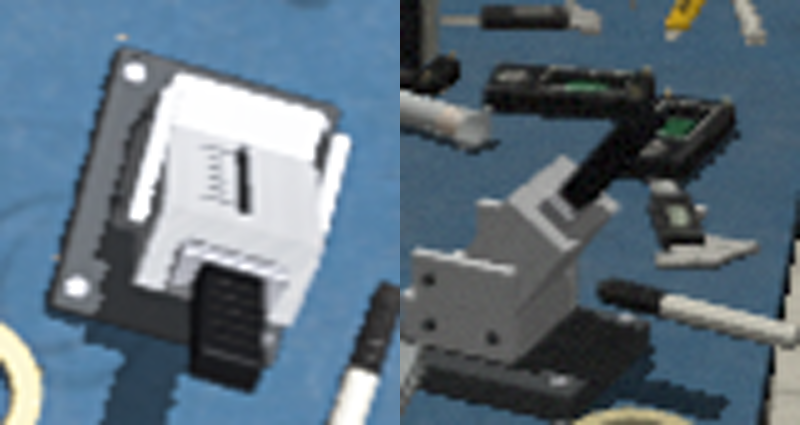

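```bash
python3 - <<'E'
from s import *
Pn=[]
for i in range(6):
    im,d=snapshot("top"); Pn.append(cloud("top",d))
P=np.nanmedian(Pn,0); B=blk(P); n=np.array([-.574,0,.819]); e=np.array([.819,0,.574])
N=B@n;E=B@e;Y=B[...,1]; reg=np.zeros(P.shape[:2],bool); reg[225:315,385:465]=1
face=reg&(abs(N)<3)&((abs(Y)>26)&(abs(Y)<34)|(E>-21)&(E<-18)&(abs(Y)<10))&(abs(E)<19)
def fit(m,c0=2):
    X=np.c_[N[m],E[m],Y[m]]
    for _ in range(4):
        c=X.mean(0); v=np.linalg.svd(X-c)[2][2]; r=(X-c)@v; X=X[abs(r)<max(.8,2*r.std())]
    v*=np.sign(v[abs(v).argmax()]); print(len(X),"c(n,e,y)",c,"normal",v,"rms",r.std())
print("face");fit(face)
print("top");fit(reg&(N>72)&(N<80)&(E<1)&(E>-10)&(abs(Y)<13))
print("shoulder top");fit(reg&(N>5)&(N<13)&(E>-6)&(E<9)&(abs(Y)>16)&(abs(Y)<23))
print("+e handle");fit(reg&(N>15)&(N<70)&(E>1)&(abs(Y)<13))
E
```

```text
face
97 c(n,e,y) [ 0.0278  0.44   -0.0397] normal [ 1.     -0.0043 -0.0017] rms 0.7145971840332085
top
56 c(n,e,y) [75.3903 -4.0211  0.3738] normal [ 0.9985 -0.0525  0.0176] rms 0.723226363648266
shoulder top
31 c(n,e,y) [9.4656 1.6851 1.443 ] normal [ 0.9997 -0.0178  0.0161] rms 0.6827972619828601
+e handle
158 c(n,e,y) [43.4732  5.463  -0.0293] normal [0.0591 0.9977 0.0344] rms 0.5294501166112692
```

move_arm:
  commands:
    - [[0,0,-4,0],[0,0,-4,0],[0,0,-4,0],[0,0,-4,0],[0,0,-4,0],[0,0,-4,0],[0,0,-3,0],[0,0,0,0]]
  jaw: 8.7

```text
clock: 16.5
tool_pos: [0.4684, -0.2328, 0.2633]
orientation: [157.4, 90.0, -129.7]
force: [0.6, 0.3, -0.7]
opening: 0.0872
```

```bash
python3 f.py; python3 -c "
from h import *
to([.4698,-.2298,.1232],-16.8)"
```

```text
clk 16.50 grip in blk [-28.0468  -3.7214 177.4161] F blk [ 0.4746  0.4955 -0.7208] M blk [ 0.0376 -0.0373 -0.0186]
d -161.4 e 78.9 Fd 0.9 Fe -0.0 open 0.0872049415450287
clk 16.50 tcp [ 0.4684 -0.2328  0.2633] x [-0.0003 -0.0004 -1.    ] y [-0.9559  0.2936  0.0002] z [ 0.2936  0.9559 -0.0004] F [ 0.5976  0.3372 -0.7208] M [ 0.0252 -0.0466 -0.0186] open 0.0872
shift cm [14.0115 -0.052   0.3305]
spin rad -0.004748252208490067 j6 -102.18569704640488
```

move_arm:
  commands:
    - [[2.5,0,0.33,0],[2.5,-0.05,0,-0.005],[2.5,0,0,0],[2.5,0,0,0],[2,0,0,0],[2,0,0,0],[0,0,0,0],[0,0,0,0]]

```text
clock: 17.3
tool_pos: [0.4714, -0.2268, 0.1236]
orientation: [135.3, 90.0, -151.2]
force: [1.2, -0.2, 0.9]
opening: 0.0872
```

```bash
python3 f.py; python3 -c "
from h import *
to([.4698,-.2298,.1232],-16.8)"
```

```text
clk 17.30 grip in blk [-26.8812   2.8489  37.7177] F blk [1.1864 0.1485 0.8766] M blk [ 0.0168 -0.084  -0.0277]
d -46.3 e -0.4 Fd -0.0 Fe 1.5 open 0.08715862214227853
clk 17.30 tcp [ 0.4714 -0.2268  0.1236] x [-0.0005 -0.0003 -1.    ] y [-0.9585  0.2849  0.0004] z [ 0.2849  0.9585 -0.0004] F [ 1.1787 -0.2007  0.8766] M [-0.0082 -0.0853 -0.0277] open 0.0872
shift cm [ 0.0419  0.067  -0.3325]
spin rad 0.004262222754650713 j6 -102.39762484338931
```

move_arm:
  commands:
    - [[0.04,0.05,-0.33,0.004],[0,0,0,0],[0,0,0,0]]

```text
clock: 17.6
tool_pos: [0.4702, -0.23, 0.1237]
orientation: [-79.3, 89.9, -6.1]
force: [0.1, -0.1, 0.1]
opening: 0.087
```

move_arm:
  commands:
    - [[0,0,0,0],[0,0,0,0],[0,0,0,0],[0,0,0,0],[0,0,0,0],[0,0,0,0],[0,0,0,0],[0,0,0,0]]
  jaw: 1.5

```text
clock: 18.4
tool_pos: [0.4698, -0.2299, 0.1228]
orientation: [112.7, 90.0, -174.1]
force: [-0.3, -0.6, -0.3]
opening: 0.0296
```

move_arm:
  commands:
    - [[0,0,0,0],[0,0,0,0],[0,0,0,0],[0,0,0,0],[0,0,0,0]]

```text
clock: 18.9
tool_pos: [0.4698, -0.2298, 0.1228]
orientation: [74.9, 90.0, 148.1]
force: [0.1, -0.1, -0.4]
opening: 0.0299
```

```bash
python3 f.py
```

```text
clk 18.90 grip in blk [-27.5547  -0.5228  36.9224] F blk [ 0.0772 -0.0592 -0.4007] M blk [-0.1192 -0.065  -0.0479]
d -46.1 e -1.4 Fd 0.4 Fe -0.2 open 0.02986727528017715
```

Gripped with negligible force. Now ease it along +e (≈2.5 mm).

move_arm:
  commands:
    - [[-0.05,-0.08,0,0],[-0.05,-0.08,0,0],[-0.04,-0.05,0,0],[0,0,0,0]]

```text
clock: 19.3
tool_pos: [0.4704, -0.2301, 0.1234]
orientation: [90.1, 89.8, 163.3]
force: [-3.4, 1.2, -4.5]
opening: 0.0296
```

```bash
python3 f.py
```

```text
clk 19.30 grip in blk [-26.8543  -0.5752  37.5277] F blk [-3.5914  0.1984 -4.5228] M blk [0.3065 1.6557 0.0812]
d -46.1 e -0.5 Fd 1.6 Fe -5.5 open 0.029584134619802332
```

move_arm:
  commands:
    - [[0.12,-0.09,0,0],[0.08,-0.06,0,0],[0,0,0,0]]

```text
clock: 19.6
tool_pos: [0.4706, -0.2302, 0.1232]
orientation: [94.5, 89.7, 167.7]
force: [-13.9, 9.5, 16.9]
opening: 0.03
```

```bash
python3 f.py
```

```text
clk 19.60 grip in blk [-26.6141  -0.6652  37.263 ] F blk [-16.0456   5.1137  16.9124] M blk [1.8936 6.251  0.1114]
d -45.8 e -0.4 Fd -23.1 Fe -3.4 open 0.02998139228296594
```

move_arm:
  commands:
    - [[-0.07,-0.1,0,0],[-0.05,-0.08,0,0],[0,0,0,0]]

```text
clock: 19.9
tool_pos: [0.4708, -0.2303, 0.1233]
orientation: [91.1, 89.6, 164.2]
force: [-16.9, 10.9, 11.4]
opening: 0.0296
```

```bash
python3 f.py
```

```text
clk 19.90 grip in blk [-26.4566  -0.7069  37.4079] F blk [-19.3318   5.5032  11.3502] M blk [2.0315 6.7984 0.0579]
d -45.8 e -0.2 Fd -20.4 Fe -9.3 open 0.029583565088279678
```

move_arm:
  commands:
    - [[0.1,-0.07,0,0],[0,0,0,0],[0,0,0,0]]

```text
clock: 20.2
tool_pos: [0.4708, -0.2304, 0.1233]
orientation: [92.0, 89.5, 165.2]
force: [-20.0, 14.0, 24.1]
opening: 0.0296
```

```bash
python3 f.py
```

```text
clk 20.20 grip in blk [-26.4144  -0.7266  37.3564] F blk [-23.199    7.6656  24.0981] M blk [2.8815 9.0074 0.124 ]
d -45.8 e -0.2 Fd -33.1 Fe -5.2 open 0.0296334559537887
```

move_arm:
  commands:
    - [[-0.12,0.1,0,0],[0,0,0,0],[0,0,0,0]]

```text
clock: 20.5
tool_pos: [0.4713, -0.2305, 0.1237]
orientation: [92.4, 89.7, 165.5]
force: [-13.2, 8.1, 9.7]
opening: 0.0298
```

```bash
python3 f.py
```

```text
clk 20.50 grip in blk [-25.8511  -0.7484  37.7661] F blk [-14.9689   3.9084   9.6919] M blk [1.54   5.7053 0.0702]
d -45.8 e 0.5 Fd -16.5 Fe -6.7 open 0.02978774772352222
```

move_arm:
  commands:
    - [[-0.08,-0.06,0,0],[-0.03,-0.05,0,0],[0,0,0,0],[0,0,0,0]]

```text
clock: 20.9
tool_pos: [0.473, -0.2311, 0.1248]
orientation: [94.8, 89.7, 168.0]
force: [-11.0, 5.4, 7.2]
opening: 0.0295
```

```bash
python3 f.py
```

```text
clk 20.90 grip in blk [-24.0488  -0.8251  38.8512] F blk [-12.1325   1.9645   7.2083] M blk [0.9397 4.7323 0.0935]
d -45.6 e 2.6 Fd -12.9 Fe -5.8 open 0.029518580134867727
```

move_arm:
  commands:
    - [[0.06,0.08,0,0],[0.12,-0.03,0,0],[0,0,0,0],[0,0,0,0]]

```text
clock: 21.3
tool_pos: [0.4729, -0.2311, 0.1243]
orientation: [99.9, 89.8, 173.1]
force: [-15.1, 8.2, 18.6]
opening: 0.0297
```

```bash
python3 f.py
```

```text
clk 21.30 grip in blk [-24.2183  -0.8518  38.4467] F blk [-16.8001   3.5051  18.6205] M blk [1.5737 6.1744 0.0825]
d -45.4 e 2.2 Fd -24.9 Fe -3.1 open 0.029728709737439747
```

Ease off to a light load, release, retreat and measure.

move_arm:
  commands:
    - [[-0.09,0.1,0,0],[0,0,0,0],[0,0,0,0]]

```text
clock: 21.6
tool_pos: [0.4729, -0.2311, 0.1244]
orientation: [101.5, 89.9, 174.7]
force: [-8.3, 3.5, 7.3]
opening: 0.0301
```

```bash
python3 f.py
```

```text
clk 21.60 grip in blk [-24.2316  -0.7941  38.5039] F blk [-8.9267  0.9946  7.2624] M blk [0.6383 3.7376 0.0845]
d -45.4 e 2.3 Fd -11.1 Fe -3.1 open 0.03006606953823699
```

move_arm:
  commands:
    - [[-0.02,0.06,0,0],[0,0,0,0],[0,0,0,0]]

```text
clock: 21.9
tool_pos: [0.4728, -0.231, 0.1244]
orientation: [108.0, 89.9, -178.8]
force: [-6.1, 2.4, 4.6]
opening: 0.0299
```

move_arm:
  commands:
    - [[0,0,0,0],[0,0,0,0],[0,0,0,0],[0,0,0,0],[0,0,0,0],[0,0,0,0],[0,0,0,0],[0,0,0,0]]
  jaw: 8.0

```text
clock: 22.7
tool_pos: [0.4737, -0.231, 0.124]
orientation: [115.8, 90.0, -171.0]
force: [0.0, -0.4, -0.7]
opening: 0.0797
```

```bash
python3 f.py
```

```text
clk 22.70 grip in blk [-23.4391  -0.5179  38.119 ] F blk [ 0.1436 -0.4019 -0.6947] M blk [-0.0499 -0.0301 -0.0249]
d -44.7 e 2.7 Fd 0.7 Fe -0.3 open 0.07965378883258158
```

move_arm:
  commands:
    - [[-1,0,0,0],[-2,0,0,0],[-3,0,0,0],[-3,0,0,0],[-3,0,0,0],[-2,0,3,0],[0,0,4,0],[0,0,4,0]]

```text
clock: 23.5
tool_pos: [0.506, -0.1249, 0.266]
orientation: [-68.4, 89.8, 4.7]
force: [1.0, -0.7, -0.3]
opening: 0.0799
```

move_arm:
  commands:
    - [[0,0,4,0],[0,0,4,0],[0,0,4,0],[0,0,4,0],[0,0,0,0],[0,0,0,0]]

```text
clock: 24.1
tool_pos: [0.5518, 0.0283, 0.2645]
orientation: [-179.2, 90.0, -105.9]
force: [0.1, -0.7, 0.1]
opening: 0.0797
```

```bash
cat > m.py <<'E'
from s import *
Pn=[]
for i in range(6):
    im,d=snapshot("top"); Pn.append(cloud("top",d))
P=np.nanmedian(Pn,0); B=blk(P); n=np.array([-.574,0,.819]); e=np.array([.819,0,.574])
N=B@n;E=B@e;Y=B[...,1]; reg=np.zeros(P.shape[:2],bool); reg[225:315,385:465]=1
def fit(t,m):
    X=np.c_[N[m],E[m],Y[m]]
    for _ in range(4):
        c=X.mean(0); v=np.linalg.svd(X-c)[2][2]; r=(X-c)@v; X=X[abs(r)<max(.8,2*r.std())]
    v*=np.sign(v[abs(v).argmax()]); print(t,len(X),"c(n,e,y)",c,"normal",v,"rms",r.std())
fit("face",reg&(abs(N)<3)&((abs(Y)>26)&(abs(Y)<34)|(E>-21)&(E<-18)&(abs(Y)<10))&(abs(E)<19))
fit("top",reg&(N>72)&(N<80)&(E<3)&(E>-10)&(abs(Y)<13))
fit("shoulder",reg&(N>5)&(N<13)&(E>-6)&(E<9)&(abs(Y)>16)&(abs(Y)<23))
fit("handle",reg&(N>15)&(N<70)&(E>1)&(abs(Y)<13))
D=np.abs(im.astype(int)-np.load("pics/top0.npz")["im"]).sum(2)>90
for k,(a,b,c,d) in dict(tape=(283,325,357,397),jar=(175,205,375,407),cup=(165,203,425,465),stand_foot=(275,320,295,345),lookalikes=(280,325,180,265)).items(): print(k,D[a:b,c:d].sum())
E
python3 f.py; python3 m.py
```

```text
clk 24.10 grip in blk [-23.6362 270.3302 178.5613] F blk [ 0.2892 -0.6634  0.1218] M blk [-0.0571 -0.0787 -0.0006]
d -159.8 e 83.1 Fd 0.1 Fe 0.3 open 0.07971260451066449
face 93 c(n,e,y) [-0.0585 -0.3496 -0.0017] normal [1.     0.006  0.0047] rms 0.8180712360536362
top 59 c(n,e,y) [75.5042 -3.3763  0.3031] normal [ 0.9992 -0.005   0.0389] rms 0.6571170106137495
shoulder 29 c(n,e,y) [9.1645 3.1858 1.5541] normal [ 0.9999  0.0054 -0.0103] rms 1.1787853022573014
handle 164 c(n,e,y) [42.5948  5.4468  0.4441] normal [0.0614 0.9975 0.0361] rms 0.6153305277280131
tape 0
jar 0
cup 1
stand_foot 936
lookalikes 1963
```

```bash
python3 - <<'E'
from s import *
A=np.load("pics/top9.npz")["im"]; im,P=grab("top","top10")
r=(slice(225,320),slice(385,465))
g=lambda i:cv2.GaussianBlur(cv2.cvtColor(i[r],cv2.COLOR_RGB2GRAY).astype(np.float32),(3,3),0)
a,b=g(A),g(im); print("diff mean",abs(a-b).mean(),"max",abs(a-b).max(),(abs(a-b)>25).sum())
o=np.array([.4963,-.2373,.1049]);t=np.radians(-16.8);xb=np.array([np.cos(t),np.sin(t),0]);yb=np.array([-np.sin(t),np.cos(t),0])
S=7;c0,r0=400,260
for k,I in(("a",A),("b",im)):
    # handle mask: darkest pixels -> centroid/extent of handle top (lowest end in image)
    h=(I[260:312,405:450].max(2)<60); v,u=np.nonzero(h); print(k,h.sum(),u.mean(),v.mean(),v.max())
V=cv2.resize(im[260:310,400:460,::-1],None,fx=S,fy=S,interpolation=2)
# predicted handle top outline for tilt offsets 0 and 3deg
for ang,col in((0,(0,255,0)),(3,(0,0,255))):
    al=np.radians(35+ang); nn=-np.sin(al)*xb+[0,0,np.cos(al)]; ee=np.cos(al)*xb+np.array([0,0,np.sin(al)])
    q=[proj(o+.075*nn+x*.009*ee+y*.015*yb,"top") for x,y in((1,1),(1,-1),(-1,-1),(-1,1))]
    print(ang,np.round(q,1).tolist())
    cv2.polylines(V,[np.int32((np.array(q)-[c0,r0]+.5)*S)],True,col,1)
cv2.imwrite("pics/c10.png",V)
E
```

```text
diff mean 0.27835527 max 15.125 0
a 533 17.609756097560975 27.04315196998124 42
b 532 17.650375939849624 27.05827067669173 42
0 [[424.5, 291.3], [438.4, 295.3], [435.6, 302.0], [421.8, 298.1]]
3 [[423.9, 292.9], [437.8, 296.9], [435.0, 303.3], [421.2, 299.4]]
```

```bash
python3 -c "
from h import *
o=get_obs();print(o['clock'],o['force'],close_job())"
```

```text
the job is handed in; nothing more can be done
24.45 [-0.2568  0.5611 -0.7673] None
```

I took the gauge from the stand and pushed it into the sloping slot until its shoulder met the face. I then let go and handed the job in at 24.45 s with the gripper clear.

**How it was done:** I gripped the gauge by its handle and set the blade tip in the slot mouth. The tool could not be tilted, so I turned the gauge in the jaws to the 35° lean by levering the tip against the slot wall, then pushed along the slot. The force was about 12 N while driving the stop. It rose sharply when the shoulder met the face, and I eased off at 46 N, against the 120 N wrist limit.

**Last checks:**
- **Seating:** The shoulder top measured 9.2–9.5 mm above the face (9 nominal) and the handle top 75.4–75.5 mm (75 nominal). That puts the shoulder home to within about 0.5 mm.
- **Second press:** I gripped and pressed it once more (up to 33 N) to square it up. The picture afterwards matched the one before, so the gauge's resting position did not change.
- **Bystanders:** The tape, jar and cup were unchanged in the picture.

**What disagreed or was not confirmed:**
- One fit of the handle's side gave a lean of about 3° within the slot's play. The handle-top fits gave 0.3° to 3°, and the handle's outline in the picture suggested nearly square.
- I did not read the pin that shows the stop's position. The 40 mm travel is inferred from the shoulder being on the face.
- The picture differed around the stand and the look-alikes. I put this down to the arm and its shadow and did not check it separately.

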